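# Strip the food-waste caddy's filter for washing

## Task

Take the carbon filter out of the food-waste caddy for washing: squeeze the two side tabs of the vent cover on its sloping lid together, lift the cover off, and then lift out the filter cassette underneath. Set both down flat and right way up, side by side, in the draining tray. The caddy is to stay where it stands; go gently with the thin plastic tabs and do not disturb the other things on the worktop.

Things in the scene. Friction and masses are not known exactly. Their poses are not given: they have to be found in the camera images.
- caddy: loose stainless food-waste bin, 172 (x) by 188 (y) mm, part full, about 3.2 kg, with a thick grey lid, 200 mm wide, whose flat top slopes at 30 deg, low at the front (caddy -x). Origin: centre of underside, z up. A rigid steel carrying bail stands upright across y over the lid: legs at x = 10, y = +-106 mm, top bar at x = 10, z = 280 mm, 17 mm thick; it bars the way from straight above
- vent (a point): centre of the filter well's mouth, in the plane of the lid's top face: 165 mm above the caddy's origin. The mouth is 70 mm along the slope and 54 mm across; the well is 28 mm deep, square to the sloping face
- cover: grey slotted hood on the vent, 84 mm along x (uphill), 50 mm along y without tabs; z square to the lid. Origin: its middle in the plane of the lid's top face while seated; hood top at z = 20.5 mm, skirt down to z = -9.5 mm, on which it stands flat when set down. 94 g. Lifts off along its own z, clear after 12 mm, with 1 mm play in the mouth; can be carried by its squeezed tabs
- tab_left_pad (a point): middle of the ribbed outer face of the cover's tab on its +y side: 30 mm (cover x) by 15 mm (cover z, 3 to 18 mm above the lid); 62 mm across both tab faces. A leg below it hooks 4 mm under the edge of the mouth
- tab_right_pad (a point): the same on the cover's -y side
- tab_left (a joint): inward travel of the left tab in m: 0 sprung out, 0.005 at its stop; unhooked from about 0.0042 on. The spring takes 5 N to start and 10 N at the stop, and pushes the tab out again when let go. Over 22 N breaks it. An off-centre squeeze loads one tab more than the other
- tab_right (a joint): the same for the right tab
- cassette: black filter slab under the cover, 62 mm along x (uphill in the well), 46 mm along y, 14 mm high, 60 to 130 g, with an upright rib on top, 36 mm along x, 10 mm thick along y, up to 41 mm above the underside. Origin: centre of underside. Lies loose in the well, z square to the lid, rib 13 mm out of the mouth with the cover off. Comes out along its own z, clear after 30 mm
- cassette_grip (a point): on the cassette's rib, 34 mm above the cassette's underside: pinch it here along its y
- tray: steel draining tray, fixed, 215 (x) by 290 (y) mm, floor 4 mm above the worktop, rim 16 mm high and 6 mm thick. Origin: on the worktop, on its mid line, 55 mm in from the outside of its far (+x) rim, so it reaches from x = -160 to +55 mm. A measuring cup lies along the far side; from x = -152 to -25 mm it is empty
- cup: small steel measuring cup lying in the far strip of the tray, 64 mm wide (x), 150 mm long along its y with its strap handle, 30 mm high; origin at the middle of its underside
- mug: bystander: mug, 95 mm high, on the right; origin at the middle of its underside, as for all bystanders
- tumbler: bystander: clear glass tumbler, 81 mm wide and 91 mm high, near right
- lemon: bystander: lemon, 78 mm long and 56 mm high, on the right
- brush: bystander: dish brush, 270 mm long and 62 mm high, lying near left
Mind the look-alikes: they are no part of the job. Of the things that look like the cover, the largest one is meant.

How it is judged:
By the outcome, as a careful person would: the job done as asked, in the order asked, and still so for the second after the job is handed in, with the robot touching nothing.
It also fails if it takes over 66 s, if anything falls off the work surface, if the arm or the gripper's body presses on something with over 40 N, if the wrist force passes 120 N, or if a joint passes its speed limit or range.

## Robot

A 6-joint arm with a two-finger parallel gripper is mounted at the origin on a cart in front of the work surface, level with it; the furniture and walls round the work are solid. World frame = base frame: x ahead of the robot, y to its left, z up, the work surface at z = 0. Lengths are in m, angles in rad, forces in N, time in s.
With the tool pointing down it reaches from about 0.325 to 0.85 m from the base axis. Payload 15.5 kg.
Tool frame: the origin (TCP) lies at the very end of the fingers, on their centre line; the grasp point (between the pads) lies 19 mm behind it; z points along the fingers, y is the line along which they close (so a half turn about z gives the same grasp; the last joint's range is limited). The gripper opens to 91 mm and grips with 3 to 60 N. Pads are 32 mm wide; open, the fingers measure 118 mm over their backs; the gripper's body (76 mm by 178 mm) begins 60 mm behind the grasp point.
Start: joints at [1.024, 0.494, 1.345, -0, 1.302, -0.096], TCP at [0.273, 0.562, 0.214] pointing down, gripper open.
Joint ranges: [-2.91, 2.91], [-0.82, 2.16], [0.22, 2.67], [-1.22, 4.37], [0.12, 2.79], [-3.08, 3.08]. Speed limits (rad/s): [1.89, 1.89, 2.57, 3.01, 3.01, 3.01].

## Interface

Orientations are given as a 3x3 rotation matrix whose columns are the frame's x, y, z axes.
In Python, from plant import bot, optics, job gives the robot as it stands.
- The arm moves only by the tool carry_out, never from a script. Its argument "series" is one flat list of numbers, 7 for each row, row after row: the shift along the tool's x, y, z in mm, then the turn, a rotation vector about the tool's x, y, z in degrees, then the closure, from 0 (fully open) to 1 (shut). A call has 1 to 12 rows; each row shifts and turns the commanded pose from where the row before left it, along the tool's axes as they then stand; what a row does not reach is not made up. A row lasts 1/12 s, in which the tool goes at most 41.7 mm and 7.16 degrees, less where a joint would pass 70% of its speed; a pose out of reach is approached as far as the arm can. A call is refused whole if a number of a shift passes 41.7 or a number of a turn 7.16, either way. A call with a gripper value outside its range is refused whole. The fingers move at their own pace and stop on an object; "squeeze" is the grip in N (left out, the last holds). Time passes only in rows, so rows that do not move let the fingers close. It gives the time, the measured TCP pose, the force, the opening and the grip force at its end, in the units of the state.
- bot.read_state(): the state, without advancing time (a new reading comes with each control period).
- optics.snapshot(name): name is "scene" or "side" or "wrist"; returns a dict with "image" (480x640x3 uint8, red, green, blue), "fov_y" (degrees; the focal length in pixels is half the picture's height over the tangent of half this angle, whatever the lens; pixels are square), "cx", "cy" (the principal point, pixels), "D" ([k1, k2, p1, p2, k3] as OpenCV has them; the pictures are not rectified), "world_from_camera" (4x4, takes a point from camera to world coordinates). Camera axes: x right, y up, looking along -z (the intrinsics and any distortion apply to the point x, -y, -z); pixel columns grow to the right and rows downward; lengths in m; the calibration is good to about 2 mm. A picture is of the moment at which its call begins. There is no depth.
- job.close_job(): hands the job in; it is judged then, once.
The state is a dict: "t": time; "joint_positions": joint angles; "joint_velocities": joint speeds; "effort": joint torques, N m; "position": TCP position; "ee_rot": TCP orientation; "ft_force": force on the tool from outside, world axes, zero at the start; "ft_torque": the same for the moment, N m; "gripper_width": finger opening in m; "gripper_force": force on a finger pad.
Only numpy, scipy, OpenCV 4.12 (cv2) and the standard library are available. Lean on these libraries where they do the work, as an engineer would, in place of code of your own. Each camera call takes 0.05 s, during which the arm holds its last target. There are 200 camera calls.

## Working session

There is one attempt and no reset: what is moved stays moved. The work goes in short steps, Python scripts to look and compute and a tool call to move; the robot and the scene stay as the last step left them, time stands still between calls to the robot, and variables do not carry over. Pictures are saved under pics/ and viewed, at most 10 in all, crops included, and the job is handed in when it is done.

Besides the shell and the picture viewer there is one more tool, called after "Call:" as name(argument=value, ...) on one line, values as JSON. carry_out: Moves the arm, as the interface text tells. Its arguments: {"type":"object","properties":{"series":{"type":"array"},"squeeze":{"type":"number"}},"required":["series"]}

```bash
ls; mkdir -p pics; cat > h.py <<'E'
import numpy as np, cv2
from plant import bot, optics, job
def snap(n):
    s=optics.snapshot(n); im=s["image"]; f=im.shape[0]/2/np.tan(np.radians(s["fov_y"])/2)
    s["K"]=np.array([[f,0,s["cx"]],[0,f,s["cy"]],[0,0,1]]); s["D"]=np.array(s["D"],float); s["T"]=np.array(s["world_from_camera"]); return s
def ray(s,p):
    u=cv2.undistortPoints(np.array([[p]],float),s["K"],s["D"])[0,0]
    d=s["T"][:3,:3]@np.array([u[0],-u[1],-1]); return s["T"][:3,3],d/np.linalg.norm(d)
def onz(s,p,z):
    o,d=ray(s,p); return o+d*(z-o[2])/d[2]
def tri(s1,p1,s2,p2):
    a,d=ray(s1,p1); b,e=ray(s2,p2)
    t=np.linalg.lstsq(np.c_[d,-e],b-a,rcond=None)[0]; A=a+t[0]*d;B=b+t[1]*e
    return (A+B)/2,np.linalg.norm(A-B)
def proj(s,P):
    P=np.atleast_2d(P); Q=(P-s["T"][:3,3])@s["T"][:3,:3]; Q=Q*[1,-1,-1]
    return cv2.projectPoints(Q,np.zeros(3),np.zeros(3),s["K"],s["D"])[0][:,0]
def save(s,n,crop=None,k=1):
    im=s["image"][:,:,::-1]
    if crop: x,y,w,h=crop; im=im[y:y+h,x:x+w]
    cv2.imwrite("pics/"+n,cv2.resize(im,None,fx=k,fy=k,interpolation=cv2.INTER_CUBIC))
E
python3 - <<'E'
from h import *
import pickle
S={n:snap(n) for n in("scene","side","wrist")}
pickle.dump(S,open("s0.pkl","wb"))
for n in S: save(S[n],n+"0.png"); print(n,S[n]["T"].round(3).tolist(),S[n]["fov_y"],S[n]["D"])
E
```

```text
pics
scene [[0.568, 0.632, -0.527, -0.173], [-0.823, 0.445, -0.353, -0.425], [0.012, 0.634, 0.773, 1.024], [0.0, 0.0, 0.0, 1.0]] 51.78551772223997 [-0.09892949  0.          0.          0.          0.        ]
side [[-0.874, 0.233, -0.427, -0.192], [-0.486, -0.403, 0.775, 1.159], [0.009, 0.885, 0.466, 0.826], [0.0, 0.0, 0.0, 1.0]] 46.60782066430972 [0.02065524 0.         0.         0.         0.        ]
wrist [[0.438, -0.873, -0.217, 0.213], [0.899, 0.425, 0.106, 0.592], [-0.0, -0.241, 0.971, 0.384], [0.0, 0.0, 0.0, 1.0]] 64.45017431825602 [-0.04797071  0.          0.          0.          0.        ]
```

View pics/scene0.png

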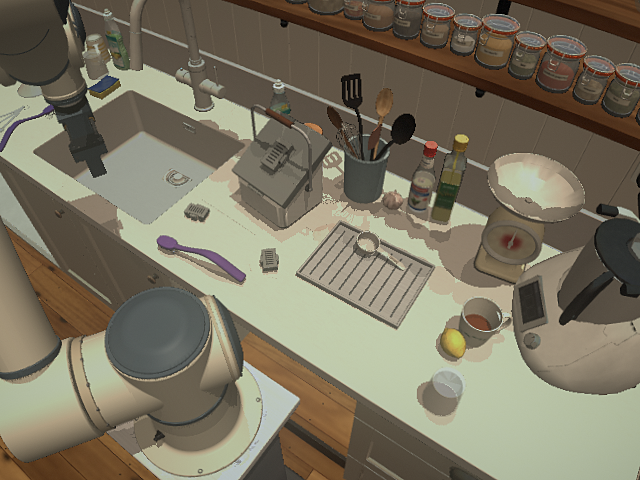

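View pics/side0.png

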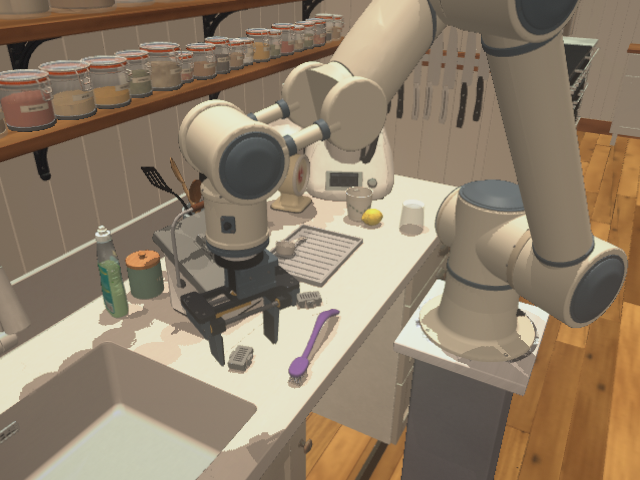

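Scene: the cover candidates are the hood on the caddy lid (273,155) and the loose worktop pieces at (197,212) and (269,260). The one on the lid is the largest and sits on the vent, so I take that. The tray is at (367,270) with the cup in its far strip. In the side view the gripper hides the caddy.

```bash
python3 - <<'E'
from h import *
import pickle
S=pickle.load(open("s0.pkl","rb"))
save(S["scene"],"crop1.png",(180,85,170,160),4.5 if 0 else 3.7)
s=S["scene"]
for n,p,z in[("coverTop",(275,155),.18),("tray L",(342,222),.016),("tray far R",(434,266),.016),("tray near R",(394,325),.016),("tray nearL",(298,272),.016),("bail",(275,117),.28),("loose1",(197,212),.015),("loose2",(269,260),.015)]: print(n,onz(s,p,z).round(3))
E
```

```text
coverTop [0.583 0.235 0.18 ]
tray L [0.615 0.039 0.016]
tray far R [ 0.624 -0.238  0.016]
tray near R [ 0.413 -0.239  0.016]
tray nearL [0.408 0.037 0.016]
bail [0.608 0.247 0.28 ]
loose1 [0.413 0.393 0.015]
loose2 [0.396 0.121 0.015]
```

View pics/crop1.png

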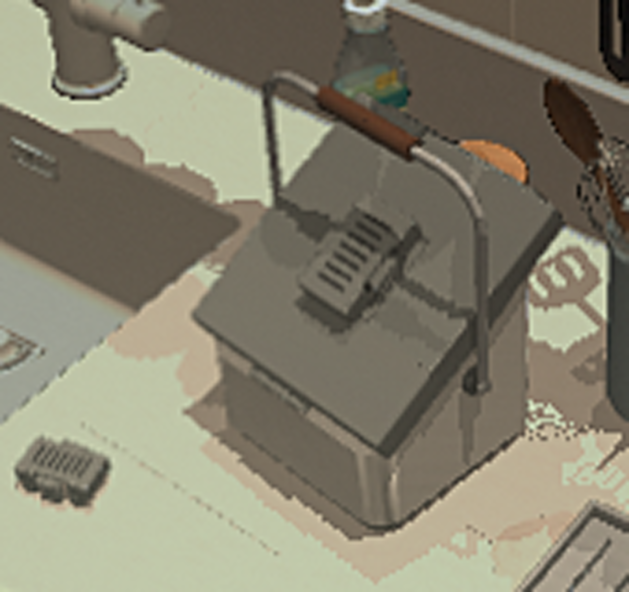

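The crop confirms the slotted hood with side tabs seated on the lid under the bail; the loose twins on the worktop are smaller. The tray is axis-aligned, about x 0.41–0.62, y −0.24–0.04.

```bash
cat >> h.py <<'E'
from scipy.spatial.transform import Rotation as Ro
def plan(P,R,st=None):
    st=st or bot.read_state(); R0=np.array(st["ee_rot"]); p0=np.array(st["position"])
    rv=np.degrees(Ro.from_matrix(R0.T@R).as_rotvec())
    print("turn deg",rv.round(2),"then shift mm (new axes)",(R.T@(P-p0)*1000).round(1),"| shift old axes",(R0.T@(P-p0)*1000).round(1))
def coverR(yaw,tilt=30):
    return Ro.from_euler("ZY",[yaw,-tilt],degrees=True).as_matrix()
def toolR(yaw,tilt=30,flip=1):
    C=coverR(yaw,tilt); return np.c_[C[:,0]*flip,-C[:,1]*flip,-C[:,2]]
E
python3 - <<'E'
from h import *
import pickle
S=pickle.load(open("s0.pkl","rb")); s=S["scene"]
c=lambda x,y:(180+x/3.7,85+y/3.7)
a=onz(s,c(195,315),.11);b=onz(s,c(383,450),.11);print(a,b,np.degrees(np.arctan2(*(a-b)[[1,0]]))-90)
st=bot.read_state();R0=np.array(st["ee_rot"]);print(R0.round(3)); print("cam in tool",(R0.T@(S["wrist"]["T"][:3,3]-st["position"])).round(3), (R0.T@S["wrist"]["T"][:3,:3]).round(2).tolist())
yaw=np.degrees(np.arctan2(*(a-b)[[1,0]]))-90
V=np.array([.58,.235,.165])
for f in(1,-1):
    R=toolR(yaw,30,f); plan(V-R[:,2]*.13,R)
E
```

```text
[0.52898488 0.3458032  0.11      ] [0.49920055 0.14705343 0.11      ] -8.522834730246046
[[-0.9    0.437 -0.   ]
 [ 0.437  0.9   -0.001]
 [ 0.    -0.001 -1.   ]]
cam in tool [ 0.067  0.001 -0.171] [[-0.0, 0.97, 0.24], [1.0, 0.0, -0.0], [-0.0, 0.24, -0.97]]
turn deg [-42.23   6.51 157.55] then shift mm (new axes) [280.9 277.9  88.2] | shift old axes [-357.2 -179.6  -63.9]
turn deg [ -4.59 -29.78 -16.95] then shift mm (new axes) [-280.9 -277.9   88.2] | shift old axes [-357.2 -179.6  -63.9]
```

Call:
carry_out(series=[0, 0, 0, -0.92, -5.96, -3.39, 0, 0, 0, 0, -0.92, -5.96, -3.39, 0, 0, 0, 0, -0.92, -5.96, -3.39, 0, 0, 0, 0, -0.92, -5.96, -3.39, 0, 0, 0, 0, -0.92, -5.96, -3.39, 0, -20, -20, 6, 0, 0, 0, 0, -20, -20, 6, 0, 0, 0, 0, -20, -20, 6, 0, 0, 0, 0, -20, -20, 6, 0, 0, 0, 0, -20, -20, 6, 0, 0, 0, 0, -20, -20, 6, 0, 0, 0, 0, -20, -20, 6, 0, 0, 0, 0])

```text
t: 1.15
position: [0.3932, 0.4015, 0.2476]
ee_rot: [[-0.856, 0.148, 0.495], [0.128, 0.989, -0.074], [-0.501, 0.001, -0.866]]
ft_force: [-0.5, -0.9, -0.1]
gripper_width: 0.0913
gripper_force: 0.0
```

Call:
carry_out(series=[-20, -20, 6, 0, 0, 0, 0, -20, -20, 6, 0, 0, 0, 0, -20, -20, 6, 0, 0, 0, 0, -20, -20, 6, 0, 0, 0, 0, -20, -20, 6, 0, 0, 0, 0, -20, -18, 6, 0, 0, 0, 0, -20, -18, 10, 0, 0, 0, 0, 0, 0, 0, 0, 0, 0, 0, 0, 0, 0, 0, 0, 0, 0])

```text
t: 1.9
position: [0.5158, 0.2455, 0.2777]
ee_rot: [[-0.856, 0.151, 0.495], [0.131, 0.989, -0.075], [-0.501, 0.001, -0.866]]
ft_force: [-0.9, -0.1, -0.3]
gripper_width: 0.0909
gripper_force: 0.0
```

```bash
python3 - <<'E'
from h import *
import pickle
st=bot.read_state(); print(st["t"],st["position"],np.round(st["joint_positions"],2),st["ft_force"])
plan(np.array([.516,.245,.278]),toolR(-8.5,30,-1))
S={n:snap(n) for n in("wrist","scene","side")}; pickle.dump(S,open("s1.pkl","wb")); save(S["wrist"],"w1.png")
E
```

```text
1.9 [0.51579213 0.24554341 0.27767152] [ 0.54  0.21  1.76 -0.45  0.81 -0.63] [-0.92606498 -0.06479922 -0.27557922]
turn deg [-0.04  0.04 -0.19] then shift mm (new axes) [-0.4 -0.5 -0.1] | shift old axes [-0.4 -0.5 -0.1]
```

View pics/w1.png

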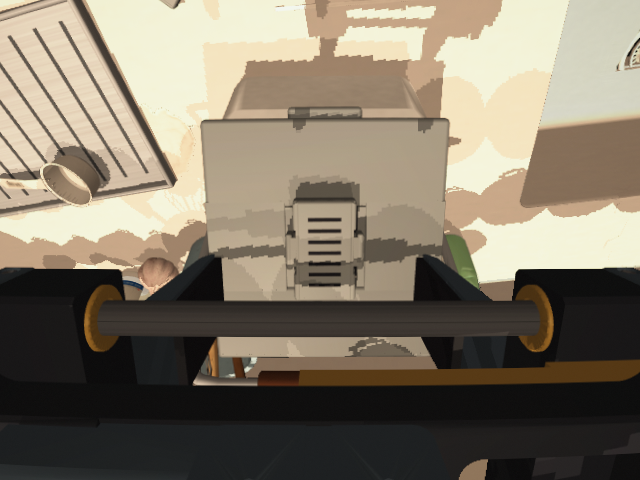

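Wrist: hood on the lid centre, front edge at row 199, columns 294–355; tabs at columns ~288 and ~365; lid front edge (201,121)–(448,120), level, so the yaw is right. The rear half of the hood is hidden by the gripper, so I shift downhill for a second view.

Call:
carry_out(series=[25, 0, 0, 0, 0, 0, 0, 25, 0, 0, 0, 0, 0, 0, 15, 0, 0, 0, 0, 0, 0, 0, 0, 0, 0, 0, 0, 0])

```text
t: 2.38
position: [0.4561, 0.2556, 0.2432]
ee_rot: [[-0.858, 0.146, 0.493], [0.126, 0.989, -0.074], [-0.498, -0.002, -0.867]]
ft_force: [0.4, -0.6, -0.6]
gripper_width: 0.0915
gripper_force: 0.0
```

```bash
python3 - <<'E'
from h import *
import pickle
S=pickle.load(open("s1.pkl","rb"))
S["w2"]=snap("wrist"); pickle.dump(S,open("s1.pkl","wb"))
A=cv2.resize(S["w2"]["image"][90:310,250:400],None,fx=2.6,fy=2.6,interpolation=cv2.INTER_CUBIC)
B=cv2.resize(S["scene"]["image"][125:185,235:315],None,fx=5,fy=5,interpolation=cv2.INTER_CUBIC)
B=cv2.copyMakeBorder(B,0,A.shape[0]-B.shape[0],0,0,0)
cv2.imwrite("pics/c2.png",np.hstack([A,B])[:,:,::-1]); print(A.shape,B.shape)
c=lambda x,y:(180+x/3.7,85+y/3.7)
for p,q in[((448,120),c(195,315)),((201,121),c(383,450))]: print(tri(S["wrist"],p,S["scene"],q))
E
```

```text
(572, 390, 3) (572, 400, 3)
(array([0.53266537, 0.3502917 , 0.10468609]), np.float64(0.000695368150256493))
(array([0.50347203, 0.15107537, 0.10353668]), np.float64(0.0008054271755959689))
```

View pics/c2.png

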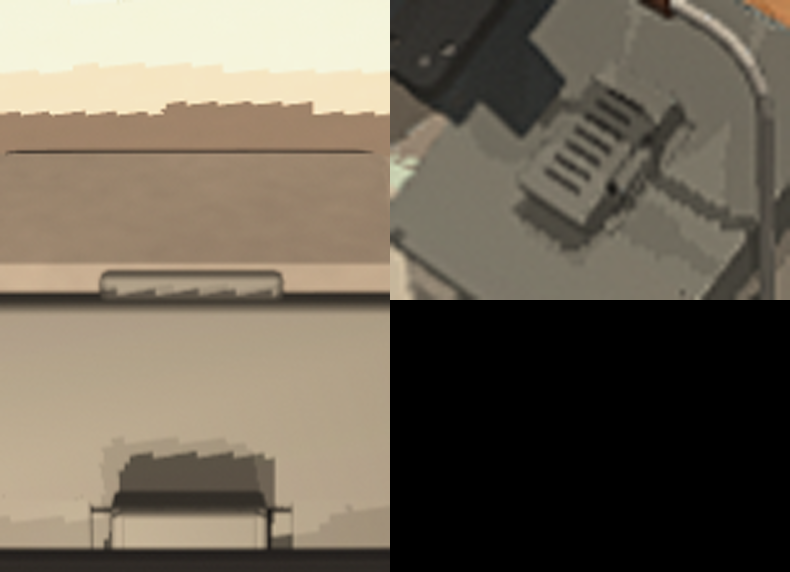

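Left of the crop: w2 shows the hood's front top edge at about (294,288)–(353,288), tab faces at columns ~286 and 362. Right: the scene crop shows the same edge at about (261,163)–(274.6,171.4). Now I triangulate these.

```bash
python3 - <<'E'
from h import *
import pickle
S=pickle.load(open("s1.pkl","rb")); w1,w2,sc=S["wrist"],S["w2"],S["scene"]
for n,p,q in[("L",(353,288),(261,163)),("R",(294,288),(274.6,171.4))]: print(n,tri(w2,p,sc,q))
def model(yaw,V):
    C=coverR(yaw); return C,lambda x,y,z:V+C@np.array([x,y,z])/1000
# hypotheses for V: print projections of hood/tab/mouth features
for V in([.6226,.2352,.165],[.60,.238,.165],[.6,.238,.152]):
    C,m=model(-8.4,np.array(V))
    print(V); 
    for n,q in[("FTL",(-42,25,20.5)),("FTR",(-42,-25,20.5)),("BTL",(42,25,20.5)),("BTR",(42,-25,20.5)),("tabR f",(-15,-31,18)),("tabR b",(15,-31,18)),("tabL f",(-15,31,18))]:
        print(n,*[proj(s,m(*q))[0].round(0) for s in(w1,w2,sc)])
g=cv2.cvtColor(w1["image"],cv2.COLOR_RGB2GRAY); 
print("col325",g[190:310:2,332].tolist()); print("row240",g[240,275:380].tolist())
save(w1,"w1c.png",(270,180,110,130),4.5)
E
```

```text
L (array([0.56248868, 0.26773082, 0.15580025]), np.float64(0.0075017551057288785))
R (array([0.55871239, 0.21882793, 0.15353075]), np.float64(0.006585637957024782))
[0.6226, 0.2352, 0.165]
FTL [356. 222.] [352. 302.] [265. 156.]
FTR [294. 222.] [294. 302.] [278. 165.]
BTL [354. 317.] [350. 388.] [284. 131.]
BTR [296. 318.] [295. 388.] [298. 140.]
tabR f [287. 253.] [288. 330.] [287. 158.]
tabR b [288. 287.] [288. 360.] [294. 149.]
tabL f [362. 253.] [358. 330.] [270. 148.]
[0.6, 0.238, 0.165]
FTL [357. 200.] [353. 285.] [259. 161.]
FTR [292. 200.] [292. 285.] [272. 169.]
BTL [355. 302.] [351. 376.] [278. 135.]
BTR [294. 302.] [294. 376.] [292. 144.]
tabR f [285. 234.] [285. 315.] [280. 163.]
tabR b [286. 270.] [286. 347.] [287. 153.]
tabL f [364. 233.] [360. 315.] [264. 152.]
[0.6, 0.238, 0.152]
FTL [356. 189.] [352. 273.] [260. 164.]
FTR [292. 190.] [292. 273.] [273. 173.]
BTL [354. 289.] [350. 362.] [279. 139.]
BTR [295. 289.] [294. 362.] [292. 148.]
tabR f [286. 223.] [286. 302.] [281. 166.]
tabR b [287. 258.] [287. 334.] [288. 157.]
tabL f [362. 222.] [358. 302.] [265. 156.]
col325 [83, 84, 83, 81, 47, 60, 108, 158, 165, 165, 166, 166, 166, 167, 64, 34, 155, 167, 167, 147, 36, 77, 170, 170, 154, 95, 32, 121, 154, 153, 141, 32, 71, 155, 155, 156, 71, 19, 95, 102, 104, 77, 20, 74, 104, 103, 90, 31, 96, 167, 159, 160, 159, 158, 157, 109, 33, 36, 44, 42]
row240 [174, 174, 174, 173, 174, 174, 174, 170, 157, 153, 125, 127, 147, 150, 149, 153, 157, 156, 156, 156, 156, 156, 154, 149, 157, 157, 157, 157, 156, 156, 156, 156, 150, 124, 108, 103, 102, 103, 103, 103, 103, 103, 103, 102, 103, 103, 103, 102, 104, 103, 101, 96, 96, 96, 95, 95, 95, 95, 95, 95, 94, 89, 90, 90, 89, 99, 130, 151, 150, 150, 150, 149, 149, 149, 149, 143, 136, 149, 147, 150, 150, 150, 150, 151, 154, 157, 154, 131, 104, 79, 75, 94, 106, 85, 85, 85, 85, 85, 84, 84, 86, 86, 85, 85, 85]
```

View pics/w1c.png

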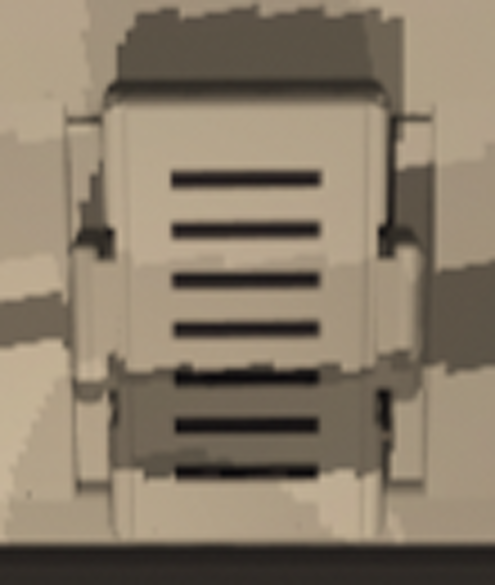

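The w1 crop shows the tabs clearly: rows 233–267, outer columns 286 and 363, and seven slots in the hood top from row 220 to 285. The slots make good two-view points, so I use them for the height.

```bash
python3 - <<'E'
from h import *
import pickle
S=pickle.load(open("s1.pkl","rb")); w1,sc=S["wrist"],S["scene"]
def blobs(s,x,y,w,h,k=6,bs=51,C=12,amin=60):
    g=cv2.resize(cv2.cvtColor(s["image"],cv2.COLOR_RGB2GRAY)[y:y+h,x:x+w],None,fx=k,fy=k,interpolation=cv2.INTER_CUBIC)
    t=cv2.adaptiveThreshold(g,255,cv2.ADAPTIVE_THRESH_MEAN_C,cv2.THRESH_BINARY_INV,bs,C)
    n,_,st,ce=cv2.connectedComponentsWithStats(t); out=[]
    for i in range(1,n):
        if st[i,4]>amin: out.append((((ce[i]+.5)/k-.5+[x,y]).round(1).tolist(),(st[i,2:4]/k).round(1).tolist(),int(st[i,4])))
    return out
print("w1");[print(b) for b in blobs(w1,303,210,44,80)]
print("sc");[print(b) for b in blobs(sc,258,138,34,32)]
E
```

```text
w1
([324.0, 219.3], [34.0, 4.5], 4421)
([324.2, 230.7], [34.0, 4.3], 4338)
([324.2, 241.8], [33.7, 4.2], 4313)
([324.2, 252.7], [33.5, 4.3], 4122)
([324.8, 263.1], [44.0, 5.2], 5360)
([324.4, 274.1], [32.3, 3.8], 3859)
([323.8, 284.2], [44.0, 5.2], 4739)
sc
([264.0, 145.4], [12.0, 14.5], 1410)
([280.8, 144.3], [11.5, 8.7], 667)
([278.9, 146.8], [7.0, 5.3], 391)
([270.5, 145.8], [3.8, 1.7], 146)
([288.4, 155.0], [7.3, 18.8], 1942)
([277.4, 149.7], [8.3, 5.8], 477)
([275.2, 152.6], [7.3, 5.7], 410)
([273.1, 155.2], [7.0, 5.3], 417)
([283.1, 154.6], [1.2, 2.3], 64)
([271.0, 157.9], [7.3, 5.7], 419)
([269.0, 160.7], [7.3, 5.7], 481)
([284.0, 161.4], [3.3, 4.5], 241)
([278.7, 165.4], [9.7, 9.5], 1417)
([264.3, 166.1], [12.3, 8.3], 1215)
```

```bash
python3 - <<'E'
from h import *
import pickle
S=pickle.load(open("s1.pkl","rb")); w1,sc=S["wrist"],S["scene"]
W=[(324.1,219.3),(324.2,230.7),(324.2,241.8),(324.2,252.7),(324.3,263.3),(324.4,274.1),(324.4,284.4)]
Q=[(269,160.7),(271,157.9),(273.1,155.2),(275.2,152.6),(277.4,149.7),(279.1,147),(281,144.3)]
P=[]
for a,b in zip(W,Q):
    p,g=tri(w1,a,sc,b); P.append(p); print(p.round(4),round(g,4))
P=np.array(P); m=P.mean(0); d=np.linalg.svd(P-m)[2][0]; d*=np.sign(d[0]); print("mid",m,"dir",d,"slope",np.degrees(np.arcsin(d[2])),"yaw",np.degrees(np.arctan2(d[1],d[0])))
for y in(-8.4,):print("V",m-coverR(y)[:,2]*.0205)
# lid front edge near rows: use w1+scene mid
E
```

```text
[0.5665 0.2427 0.1691] 0.0011
[0.574  0.2417 0.1739] 0.0011
[0.5817 0.2405 0.1783] 0.0011
[0.5895 0.2393 0.1825] 0.0013
[0.5976 0.2382 0.1868] 0.0006
[0.6041 0.2372 0.1922] 0.0011
[0.6112 0.2362 0.197 ] 0.001
mid [0.58920966 0.23939969 0.18282784] dir [ 0.84670664 -0.12444503  0.51730195] slope 31.151444952646422 yaw -8.361206488664983
V [0.59934971 0.23790234 0.16507432]
```

V = (0.599, 0.238, 0.165), with the height from two views matching the stated 165 mm, slope ~30° and yaw −8.4°. Next, the shift to a standoff 45 mm above the lid.

```bash
python3 - <<'E'
from h import *
V=np.array([.5993,.2379,.165]);R=toolR(-8.4,30,-1)
for z in(.045,.004): plan(V-R[:,2]*z,R)
E
```

```text
turn deg [ 0.   -0.04  0.05] then shift mm (new axes) [-83.7   2.7  95. ] | shift old axes [-83.8   2.6  95. ]
turn deg [ 0.   -0.04  0.05] then shift mm (new axes) [-83.7   2.7 136. ] | shift old axes [-83.8   2.6 136. ]
```

Call:
carry_out(series=[-20, 0.5, 10, 0, 0, 0, 0, -20, 0.5, 15, 0, 0, 0, 0, -20, 0.5, 20, 0, 0, 0, 0, -15, 0.6, 20, 0, 0, 0, 0, -8.7, 0.6, 20, 0, 0, 0, 0, 0, 0, 10, 0, 0, 0, 0, 0, 0, 0, 0, 0, 0, 0, 0, 0, 0, 0, 0, 0, 0], squeeze=12)

```text
t: 3.1
position: [0.5783, 0.2401, 0.2045]
ee_rot: [[-0.857, 0.148, 0.494], [0.128, 0.989, -0.074], [-0.5, 0.0, -0.866]]
ft_force: [-0.4, 0.2, -1.5]
gripper_width: 0.091
gripper_force: 0.0
```

```bash
python3 - <<'E'
from h import *
import pickle
V=np.array([.5993,.2379,.165]);R=toolR(-8.4,30,-1); plan(V-R[:,2]*.004,R)
S={n:snap(n) for n in("wrist","scene","side")}; pickle.dump(S,open("s2.pkl","wb"))
A=S["wrist"]["image"][130:410,190:450]; A=cv2.resize(A,None,fx=1.8,fy=1.8)
B=cv2.resize(S["side"]["image"][210:350,130:240],None,fx=3.0,fy=3.0)
h=max(A.shape[0],B.shape[0]);pad=lambda I:cv2.copyMakeBorder(I,0,h-I.shape[0],0,0,0)
cv2.imwrite("pics/c3.png",np.hstack([pad(A),pad(B)])[:,:,::-1])
g=cv2.cvtColor(S["wrist"]["image"],cv2.COLOR_RGB2GRAY)
for n,q in[("FTL",(-42,25,20.5)),("FTR",(-42,-25,20.5)),("tabR f",(-15,-31,18)),("tabL f",(-15,31,18))]: print(n,proj(S["wrist"],V+coverR(-8.4)@np.array(q)/1e3)[0].round(1))
print("tool tip mid / tips",proj(S["wrist"],V-R[:,2]*.045).round(0))
E
```

```text
turn deg [-0.05 -0.01 -0.11] then shift mm (new axes) [ 1.5  0.9 40.8] | shift old axes [ 1.5  0.9 40.8]
FTL [367.9 190.9]
FTR [270.3 191.2]
tabR f [261.4 241.1]
tabL f [377.1 240.7]
tool tip mid / tips [[319. 285.]]
```

View pics/c3.png

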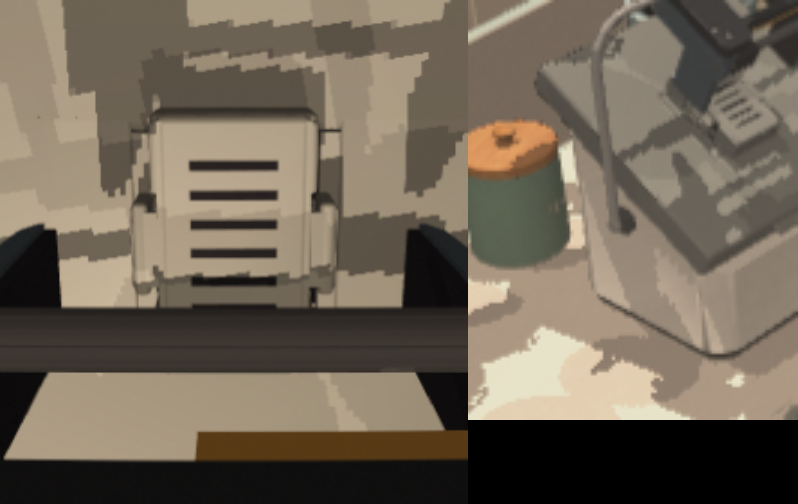

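Wrist at 45 mm: hood front edge at row 192 (predicted 191), tab faces at columns 264/377 (predicted 261/377) – fits within 1 mm, and it sits between the fingers. Going down along the tool axis.

Call:
carry_out(series=[1.5, 1.2, 5, 0, 0, 0, 0, 0, 0, 8, 0, 0, 0, 0, 0, 0, 8, 0, 0, 0, 0, 0, 0, 8, 0, 0, 0, 0, 0, 0, 5, 0, 0, 0, 0, 0, 0, 3, 0, 0, 0, 0, 0, 0, 0, 0, 0, 0, 0])

```text
t: 3.83
position: [0.596, 0.2385, 0.171]
ee_rot: [[-0.857, 0.148, 0.494], [0.129, 0.989, -0.074], [-0.5, 0.0, -0.866]]
ft_force: [-0.5, -1.0, -0.9]
gripper_width: 0.091
gripper_force: 0.0
```

Call:
carry_out(series=[0, 0, 1.5, 0, 0, 0, 0, 0, 0, 1, 0, 0, 0, 0, 0, 0, 0, 0, 0, 0, 0, 0, 0, 0, 0, 0, 0, 0])

```text
t: 4.17
position: [0.5971, 0.2387, 0.1701]
ee_rot: [[-0.856, 0.148, 0.495], [0.129, 0.989, -0.073], [-0.501, 0.001, -0.866]]
ft_force: [0.2, 0.4, -0.7]
gripper_width: 0.0913
gripper_force: 0.0
```

```bash
python3 - <<'E'
from h import *
V=np.array([.5993,.2379,.165]);R=toolR(-8.4,30,-1); plan(V-R[:,2]*.003,R)
E
```

```text
turn deg [-0.01  0.05 -0.13] then shift mm (new axes) [ 0.6 -0.4  2.5] | shift old axes [ 0.6 -0.4  2.5]
```

Call:
carry_out(series=[0.5, 0, 1.2, 0, 0, 0, 0, 0, 0, 0, 0, 0, 0, 0.15, 0, 0, 0, 0, 0, 0, 0.27, 0, 0, 0, 0, 0, 0, 0.29, 0, 0, 0, 0, 0, 0, 0.29, 0, 0, 0, 0, 0, 0, 0.29], squeeze=12)

```text
t: 4.67
position: [0.5973, 0.2386, 0.1686]
ee_rot: [[-0.856, 0.148, 0.495], [0.129, 0.989, -0.073], [-0.501, 0.001, -0.866]]
ft_force: [0.2, 0.0, -0.3]
gripper_width: 0.0651
gripper_force: 0.0
```

Call:
carry_out(series=[0, 0, 0, 0, 0, 0, 0.31, 0, 0, 0, 0, 0, 0, 0.33, 0, 0, 0, 0, 0, 0, 0.35, 0, 0, 0, 0, 0, 0, 0.37, 0, 0, 0, 0, 0, 0, 0.37])

```text
t: 5.08
position: [0.5973, 0.2386, 0.1686]
ee_rot: [[-0.856, 0.148, 0.495], [0.129, 0.989, -0.073], [-0.501, 0.001, -0.866]]
ft_force: [-1.1, 0.5, 0.9]
gripper_width: 0.0572
gripper_force: 7.2
```

Call:
carry_out(series=[0, 0, 0, 0, 0, 0, 0.39, 0, 0, 0, 0, 0, 0, 0.41, 0, 0, 0, 0, 0, 0, 0.43, 0, 0, 0, 0, 0, 0, 0.45, 0, 0, 0, 0, 0, 0, 0.46, 0, 0, 0, 0, 0, 0, 0.46], squeeze=13)

```text
t: 5.58
position: [0.5973, 0.2386, 0.1686]
ee_rot: [[-0.856, 0.148, 0.495], [0.129, 0.989, -0.073], [-0.501, 0.001, -0.866]]
ft_force: [-1.4, -1.2, 3.5]
gripper_width: 0.0522
gripper_force: 13.0
```

Both tabs are at their stops (52.2 mm, 13 N). Lifting gently along the cover's normal.

Call:
carry_out(series=[0, 0, -2, 0, 0, 0, 0.46, 0, 0, -3, 0, 0, 0, 0.46, 0, 0, -4, 0, 0, 0, 0.46, 0, 0, -5, 0, 0, 0, 0.46, 0, 0, 0, 0, 0, 0, 0.46])

```text
t: 6.0
position: [0.5901, 0.2398, 0.1816]
ee_rot: [[-0.856, 0.148, 0.496], [0.129, 0.989, -0.073], [-0.501, 0.001, -0.865]]
ft_force: [0.8, 1.3, -0.9]
gripper_width: 0.0517
gripper_force: 13.0
```

Call:
carry_out(series=[0, 0, -8, 0, 0, 0, 0.46, 0, 0, -15, 0, 0, 0, 0.46, 0, 0, -20, 0, 0, 0, 0.46, 0, 0, -20, 0, 0, 0, 0.46, 0, 0, -20, 0, 0, 0, 0.46, 0, 0, 0, 0, 0, 0, 0.46])

```text
t: 6.5
position: [0.5487, 0.2465, 0.2561]
ee_rot: [[-0.854, 0.147, 0.498], [0.129, 0.989, -0.071], [-0.503, 0.003, -0.864]]
ft_force: [1.4, 0.5, -0.9]
gripper_width: 0.0518
gripper_force: 13.0
```

```bash
python3 - <<'E'
from h import *
import pickle
st=bot.read_state(); print(st["position"],np.round(st["joint_positions"],2))
S={n:snap(n) for n in("wrist","scene","side")}; pickle.dump(S,open("s3.pkl","wb"))
A=cv2.resize(S["wrist"]["image"][100:460,170:470],None,fx=1.4,fy=1.4)
B=cv2.resize(S["scene"]["image"][60:240,190:350],None,fx=2.3,fy=2.3)
h=max(A.shape[0],B.shape[0]);pad=lambda I:cv2.copyMakeBorder(I,0,h-I.shape[0],0,0,0)
cv2.imwrite("pics/c4.png",np.hstack([pad(A),pad(B)])[:,:,::-1])
E
```

```text
[0.54872266 0.24654858 0.25608384] [ 0.5   0.27  1.74 -0.46  0.75 -0.64]
```

View pics/c4.png

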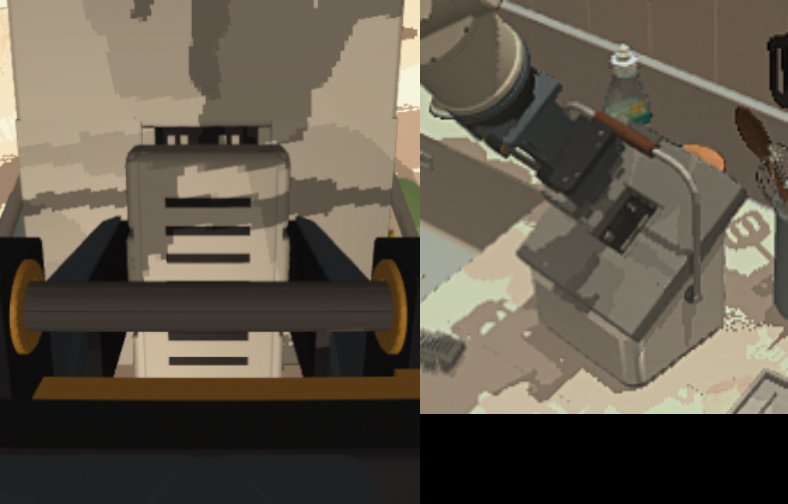

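Wrist: the cover is held squarely, with the open mouth and cassette behind it. Scene: the caddy still stands, with the well open and the rib showing at about (628,222) in the crop. Next: retreat, level off, and go to the tray.

```bash
python3 - <<'E'
from h import *
st=bot.read_state(); R0=np.array(st["ee_rot"]); A=np.array([.47,.25,.27]); plan(A,R0)
R=toolR(1,0,-1); s2=dict(st); s2["position"]=A; plan(np.array([.478,-.045,.15]),R,s2)
print(proj(snap("scene"),np.array([[.4155,.03,.004],[.4155,-.235,.004],[.5425,-.235,.004],[.5425,.03,.004]])).round(0).tolist())
E
```

```text
turn deg [0. 0. 0.] then shift mm (new axes) [ 59.5  -7.4 -54.8] | shift old axes [ 59.5  -7.4 -54.8]
turn deg [-2.44 29.98 -9.31] then shift mm (new axes) [  -2.9 -295.1  120. ] | shift old axes [  15.3 -290.7  129.5]
[[302.0, 274.0], [393.0, 326.0], [418.0, 290.0], [330.0, 243.0]]
```

Call:
carry_out(series=[15, -2.5, -14, 0, 0, 0, 0.46, 15, -2.5, -14, 0, 0, 0, 0.46, 15, -1.2, -14, 0, 0, 0, 0.46, 15, -1.2, -13, 0, 0, 0, 0.46, 0, 0, 0, -0.4, 5, -1.55, 0.46, 0, 0, 0, -0.4, 5, -1.55, 0.46, 0, 0, 0, -0.4, 5, -1.55, 0.46, 0, 0, 0, -0.4, 5, -1.55, 0.46, 0, 0, 0, -0.4, 5, -1.55, 0.46, 0, 0, 0, -0.4, 5, -1.55, 0.46, 0, 0, 0, 0, 0, 0, 0.46])

```text
t: 7.62
position: [0.4718, 0.2494, 0.2688]
ee_rot: [[-1.0, -0.016, -0.005], [-0.016, 1.0, -0.001], [0.005, -0.001, -1.0]]
ft_force: [-0.1, 0.0, -2.4]
gripper_width: 0.052
gripper_force: 13.0
```

Call:
carry_out(series=[0, -15, 4, 0, 0, 0, 0.46, 0, -27, 8, 0, 0, 0, 0.46, 0, -28, 10, 0, 0, 0, 0.46, 0, -28, 10, 0, 0, 0, 0.46, 0, -28, 12, 0, 0, 0, 0.46, 0, -28, 12, 0, 0, 0, 0.46, 0, -28, 12, 0, 0, 0, 0.46, 0, -28, 12, 0, 0, 0, 0.46, 0, -28, 12, 0, 0, 0, 0.46, -1, -28, 12, 0, 0, 0, 0.46, -1, -29, 16, 0, 0, 0, 0.46, 0, 0, 0, 0, 0, 0, 0.46])

```text
t: 8.62
position: [0.4753, -0.0486, 0.1475]
ee_rot: [[-1.0, -0.013, -0.002], [-0.013, 1.0, -0.003], [0.002, -0.003, -1.0]]
ft_force: [-0.8, 0.4, -2.4]
gripper_width: 0.0519
gripper_force: 13.0
```

```bash
python3 - <<'E'
from h import *
import pickle
plan(np.array([.478,-.045,.02]),toolR(1,0,-1)); st=bot.read_state(); print(np.round(st["joint_positions"],2),st["gripper_width"])
S={n:snap(n) for n in("wrist","scene","side")}; pickle.dump(S,open("s4.pkl","wb"))
A=cv2.resize(S["wrist"]["image"],None,fx=.75,fy=.75)
B=cv2.resize(S["side"]["image"][200:300,230:380],None,fx=2.1,fy=2.1)
h=max(A.shape[0],B.shape[0]);pad=lambda I:cv2.copyMakeBorder(I,0,h-I.shape[0],0,0,0)
cv2.imwrite("pics/c5.png",np.hstack([pad(A),pad(B)])[:,:,::-1])
E
```

```text
turn deg [-0.15 -0.09 -0.23] then shift mm (new axes) [ -2.7   3.6 127.5] | shift old axes [ -2.9   3.9 127.5]
[-0.22  0.38  1.78 -0.    0.98 -1.81] 0.05185075316382964
```

View pics/c5.png

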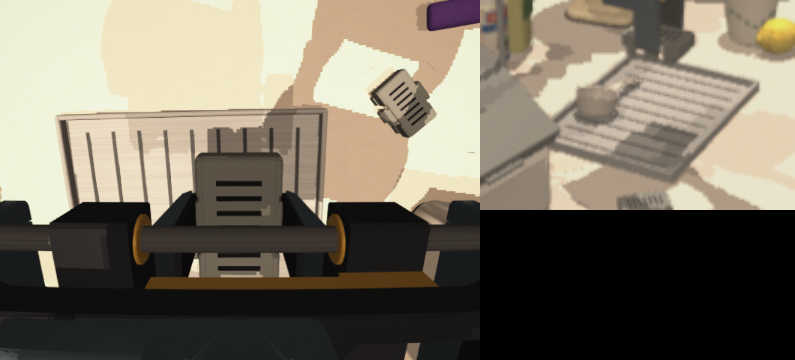

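Wrist: the cover is held level over the tray's left half; near rim corners at about (77,153) and (436,144) full-size; the loose twin lies outside the tray. The cup is at the far side. I check the rim height by triangulation.

```bash
python3 - <<'E'
from h import *
import pickle
S=pickle.load(open("s4.pkl","rb")); s0=pickle.load(open("s0.pkl","rb"))["scene"]
print(tri(S["wrist"],(436,144),s0,(298,272)),tri(S["wrist"],(77,153),s0,(394,325)))
for p in [(436,144),(77,153)]: print(onz(S["wrist"],p,.016))
E
```

```text
(array([0.4076375 , 0.0393927 , 0.01622703]), np.float64(0.005109024926291979)) (array([ 0.41489439, -0.2394256 ,  0.0158434 ]), np.float64(0.0035546789063816333))
[0.40698994 0.04204238 0.016     ]
[ 0.41628248 -0.24065791  0.016     ]
```

Call:
carry_out(series=[-2, 2, 15, 0, 0, 0, 0.46, -1, 2, 20, 0, 0, 0, 0.46, 0, 0, 20, 0, 0, 0, 0.46, 0, 0, 20, 0, 0, 0, 0.46, 0, 0, 20, 0, 0, 0, 0.46, 0, 0, 15, 0, 0, 0, 0.46, 0, 0, 10, 0, 0, 0, 0.46, 0, 0, 5, 0, 0, 0, 0.46, 0, 0, 1.5, 0, 0, 0, 0.46, 0, 0, 1.5, 0, 0, 0, 0.46, 0, 0, 0, 0, 0, 0, 0.46])

```text
t: 9.68
position: [0.4799, -0.0407, 0.0228]
ee_rot: [[-1.0, -0.017, 0.001], [-0.017, 1.0, -0.001], [-0.001, -0.001, -1.0]]
ft_force: [-0.4, 0.2, -1.0]
gripper_width: 0.052
gripper_force: 13.0
```

Call:
carry_out(series=[0, 0, 0.8, 0, 0, 0, 0.46, 0, 0, 0.8, 0, 0, 0, 0.46, 0, 0, 0, 0, 0, 0, 0.46])

```text
t: 9.93
position: [0.4797, -0.041, 0.021]
ee_rot: [[-1.0, -0.017, 0.001], [-0.017, 1.0, -0.001], [-0.001, -0.001, -1.0]]
ft_force: [-0.5, -0.2, 0.1]
gripper_width: 0.0518
gripper_force: 13.0
```

Call:
carry_out(series=[0, 0, 0.8, 0, 0, 0, 0.46, 0, 0, 0.8, 0, 0, 0, 0.46, 0, 0, 0.8, 0, 0, 0, 0.46, 0, 0, 0, 0, 0, 0, 0.46])

```text
t: 10.27
position: [0.4798, -0.041, 0.0188]
ee_rot: [[-1.0, -0.017, 0.001], [-0.017, 1.0, -0.001], [-0.001, -0.001, -1.0]]
ft_force: [-1.4, 1.2, 12.9]
gripper_width: 0.0518
gripper_force: 13.0
```

It is in contact with the tray. Ease off slightly and open slowly.

Call:
carry_out(series=[0, 0, -0.5, 0, 0, 0, 0.46, 0, 0, 0, 0, 0, 0, 0.4, 0, 0, 0, 0, 0, 0, 0.36, 0, 0, 0, 0, 0, 0, 0.32, 0, 0, 0, 0, 0, 0, 0.25, 0, 0, 0, 0, 0, 0, 0.15, 0, 0, 0, 0, 0, 0, 0.1, 0, 0, 0, 0, 0, 0, 0.1])

```text
t: 10.93
position: [0.4795, -0.041, 0.0188]
ee_rot: [[-1.0, -0.017, 0.0], [-0.017, 1.0, -0.001], [-0.0, -0.001, -1.0]]
ft_force: [0.4, 1.1, 0.3]
gripper_width: 0.0814
gripper_force: 0.0
```

Call:
carry_out(series=[0, 0, -5, 0, 0, 0, 0.1, 0, 0, -15, 0, 0, 0, 0.1, 0, 0, -25, 0, 0, 0, 0.1, 0, 0, -30, 0, 0, 0, 0.1, 0, 0, -30, 0, 0, 0, 0.1, 0, 0, -30, 0, 0, 0, 0.1, 0, 5, -30, 0, 0, 0, 0.1, 0, 20, -30, 0, 0, 0, 0.1, 0, 30, -20, 0, 0, 0, 0.1, 0, 30, -15, 0, 0, 0, 0.1, 0, 30, -10, 0, 0, 0, 0.1, 0, 30, -10, 0, 0, 0, 0.1])

```text
t: 11.93
position: [0.4766, 0.1056, 0.2701]
ee_rot: [[-1.0, -0.016, 0.001], [-0.016, 1.0, -0.001], [-0.001, -0.001, -1.0]]
ft_force: [0.9, -0.1, -0.9]
gripper_width: 0.0821
gripper_force: 0.0
```

```bash
python3 - <<'E'
from h import *
import pickle
S={n:snap(n) for n in("wrist","scene","side")}; pickle.dump(S,open("s5.pkl","wb"))
st=bot.read_state();print(st["t"],st["position"])
B=cv2.resize(S["scene"]["image"][85:335,180:440],None,fx=1.65,fy=1.65,interpolation=cv2.INTER_CUBIC)
A=cv2.resize(S["wrist"]["image"],None,fx=.55,fy=.55)
h=max(A.shape[0],B.shape[0]);pad=lambda I:cv2.copyMakeBorder(I,0,h-I.shape[0],0,0,0)
cv2.imwrite("pics/c6.png",np.hstack([pad(A),pad(B)])[:,:,::-1])
R=np.array(st["ee_rot"]);V=np.array([.5993,.2379,.165])
T=toolR(-8.4,30,-1); plan(V-T[:,2]*.13,T)
E
```

```text
12.0833 [0.47688559 0.1058898  0.26964312]
turn deg [  2.47 -29.83   9.31] then shift mm (new axes) [-35.9 148.5  11.5] | shift old axes [-60.9 140.3  -7.9]
```

View pics/c6.png

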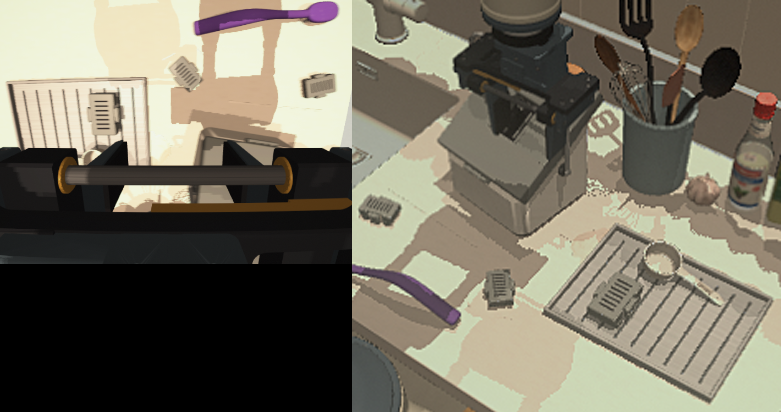

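The cover stands flat and upright in the tray's left half, clear of the cup (crop 613,300). The caddy and the other things are unmoved. Back to the vent for the cassette.

Call:
carry_out(series=[0, 0, 0, 0.41, -4.97, 1.55, 0.1, 0, 0, 0, 0.41, -4.97, 1.55, 0.1, 0, 0, 0, 0.41, -4.97, 1.55, 0.1, 0, 0, 0, 0.41, -4.97, 1.55, 0.1, 0, 0, 0, 0.41, -4.97, 1.55, 0.1, 0, 0, 0, 0.41, -4.97, 1.55, 0.1, -5, 29, 0, 0, 0, 0, 0.1, -8, 29, 1, 0, 0, 0, 0.3, -8, 29, 3, 0, 0, 0, 0.3, -8, 30, 4, 0, 0, 0, 0.3, -7, 31, 4, 0, 0, 0, 0.3, 0, 0, 0, 0, 0, 0, 0.3])

```text
t: 13.08
position: [0.5381, 0.2484, 0.2763]
ee_rot: [[-0.857, 0.147, 0.494], [0.128, 0.989, -0.073], [-0.5, 0.001, -0.866]]
ft_force: [-1.2, -1.3, 0.3]
gripper_width: 0.0636
gripper_force: 0.0
```

```bash
python3 - <<'E'
from h import *
import pickle
S={n:snap(n) for n in("wrist","scene","side")}; pickle.dump(S,open("s6.pkl","wb"))
st=bot.read_state();print(st["t"],st["position"])
V=np.array([.5993,.2379,.165]);T=toolR(-8.4,30,-1); plan(V-T[:,2]*.13,T); C=coverR(-8.4)
B=cv2.resize(S["scene"]["image"][100:240,210:350],None,fx=2.8,fy=2.8,interpolation=cv2.INTER_CUBIC)
A=cv2.resize(S["wrist"]["image"][170:310,260:400],None,fx=2.8,fy=2.8,interpolation=cv2.INTER_CUBIC)
cv2.imwrite("pics/c7.png",np.hstack([A,B])[:,:,::-1])
for n,q in [("mouthFL",(-35,27,0)),("mouthFR",(-35,-27,0)),("rib mid",(0,0,13)),("ribF+",(-18,5,13)),("ribF-",(-18,-5,13)),("ribB+",(18,5,13)),("ribB-",(18,-5,13)),("mouthBL",(35,27,0))]:
    P=V+C@np.array(q)/1e3; print(n,proj(S["wrist"],P)[0].round(1),proj(S["scene"],P)[0].round(1))
E
```

```text
13.2333 [0.53546305 0.24411855 0.27552782]
turn deg [-0.18 -0.15 -0.09] then shift mm (new axes) [-0.2  3.2 -2.2] | shift old axes [-0.2  3.2 -2.3]
mouthFL [350.6 183.4] [263.6 161.6]
mouthFR [281.3 183.6] [277.5 170.9]
rib mid [316.1 231. ] [276.4 153.6]
ribF+ [322.6 207.8] [270.9 158.2]
ribF- [309.3 207.8] [273.5 159.9]
ribB+ [322.6 253.5] [279.2 147.3]
ribB- [309.7 253.5] [281.8 149. ]
mouthBL [349.1 268.8] [279.3 140.8]
```

View pics/c7.png

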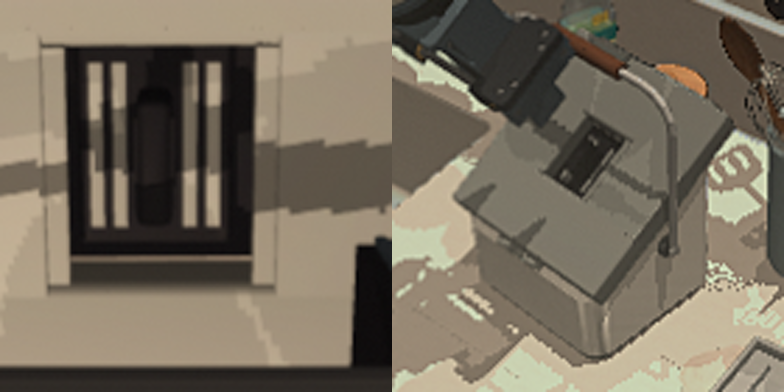

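Wrist: mouth columns ~284–351, front row 186; black rib at columns 308–322.5, rows 201–251, centre (315.4,226) – about 2 mm downhill of the nominal place, laterally within 1 mm. In the scene the mouth corners at (264.6,160.7) and (278.2,170.7) fit the old vent within a pixel, so the caddy has not moved.

```bash
python3 - <<'E'
from h import *
import pickle
S=pickle.load(open("s6.pkl","rb"))
for a,b in [((350.9,186),(264.6,160.7)),((284,186),(278.2,170.7))]: print(tri(S["wrist"],a,S["scene"],b))
C=coverR(-8.4);V=np.array([.5993,.2379,.165]);T=toolR(-8.4,30,-1)
for q in [(-35,27,0),(-35,-27,0)]: print(V+C@np.array(q)/1e3)
for z in(.04,-.002): plan(V+C@np.array([-.002,0,z]),T)
E
```

```text
(array([0.57690573, 0.26895242, 0.14722474]), np.float64(0.0014726753856273561))
(array([0.5696417 , 0.21665843, 0.14484631]), np.float64(0.0002868633717938013))
[0.57325852 0.26903826 0.1475    ]
[0.56537003 0.21561755 0.1475    ]
turn deg [-0.18 -0.15 -0.09] then shift mm (new axes) [ 1.8  3.2 87.8] | shift old axes [ 1.6  3.4 87.7]
turn deg [-0.18 -0.15 -0.09] then shift mm (new axes) [  1.8   3.2 129.8] | shift old axes [  1.4   3.6 129.7]
```

Call:
carry_out(series=[1, 3.2, 20, 0, 0, 0, 0.5, 0, 0, 20, 0, 0, 0, 0.7, 0, 0, 20, 0, 0, 0, 0.75, 0, 0, 18, 0, 0, 0, 0.75, 0, 0, 9, 0, 0, 0, 0.75, 0, 0, 0, 0, 0, 0, 0.75, 0, 0, 0, 0, 0, 0, 0.75])

```text
t: 13.82
position: [0.578, 0.2409, 0.2004]
ee_rot: [[-0.857, 0.15, 0.492], [0.13, 0.989, -0.076], [-0.498, -0.001, -0.867]]
ft_force: [-0.0, 0.4, 0.0]
gripper_width: 0.023
gripper_force: 0.0
```

```bash
python3 - <<'E'
from h import *
import pickle
C=coverR(-8.4);V=np.array([.5993,.2379,.165]);T=toolR(-8.4,30,-1);plan(V+C@np.array([-.001,0,-.002]),T)
S=snap("wrist"); pickle.dump(S,open("s7.pkl","wb")); print(bot.read_state()["gripper_width"])
save(S,"c8.png",(200,120,250,200),3)
for q in [(-35,27,0),(-35,-27,0),(-18,5,13),(-18,-5,13)]: print(proj(S,V+C@np.array(q)/1e3)[0].round(1))
E
```

```text
turn deg [-0.16 -0.12 -0.16] then shift mm (new axes) [ 0.1  0.2 43.4] | shift old axes [ 0.   0.3 43.4]
0.022880283208326496
[366.1 204. ]
[270.  204.3]
[327.3 239.1]
[308.8 239.2]
```

View pics/c8.png

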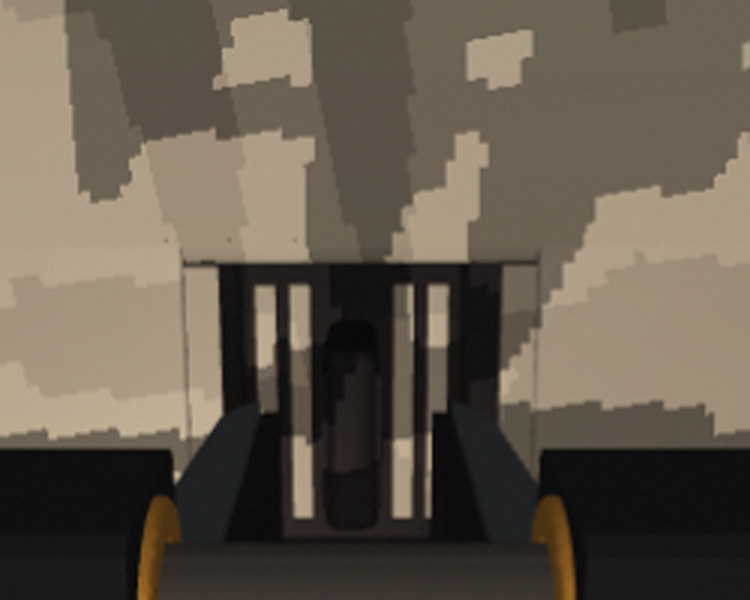

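Wrist: the rib is centred between the fingertips (rib column 317.6, fingers' middle 318.4). Descending.

Call:
carry_out(series=[0, 0, 8, 0, 0, 0, 0.75, 0, 0, 10, 0, 0, 0, 0.75, 0, 0, 10, 0, 0, 0, 0.75, 0, 0, 7, 0, 0, 0, 0.75, 0, 0, 3, 0, 0, 0, 0.75, 0, 0, 2, 0, 0, 0, 0.75, 0, 0, 2, 0, 0, 0, 0.75, 0, 0, 0, 0, 0, 0, 0.75])

```text
t: 14.53
position: [0.5991, 0.2387, 0.1637]
ee_rot: [[-0.857, 0.149, 0.493], [0.129, 0.989, -0.075], [-0.499, -0.001, -0.867]]
ft_force: [-0.3, -0.5, 0.4]
gripper_width: 0.0231
gripper_force: 0.0
```

Call:
carry_out(series=[0, 0, 1, 0, 0, 0, 0.8, 0, 0, 0, 0, 0, 0, 0.85, 0, 0, 0, 0, 0, 0, 0.9, 0, 0, 0, 0, 0, 0, 0.95, 0, 0, 0, 0, 0, 0, 0.95], squeeze=20)

```text
t: 14.95
position: [0.5996, 0.2386, 0.1632]
ee_rot: [[-0.857, 0.149, 0.493], [0.129, 0.989, -0.075], [-0.499, -0.0, -0.867]]
ft_force: [0.1, -1.5, 1.9]
gripper_width: 0.0097
gripper_force: 20.0
```

Call:
carry_out(series=[0, 0, -3, 0, 0, 0, 0.95, 0, 0, -5, 0, 0, 0, 0.95, 0, 0, -6, 0, 0, 0, 0.95, 0, 0, -6, 0, 0, 0, 0.95, 0, 0, 0, 0, 0, 0, 0.95])

```text
t: 15.37
position: [0.5893, 0.2404, 0.1817]
ee_rot: [[-0.857, 0.149, 0.494], [0.129, 0.989, -0.074], [-0.499, 0.0, -0.866]]
ft_force: [-0.2, 0.7, -0.2]
gripper_width: 0.0096
gripper_force: 20.0
```

Call:
carry_out(series=[0, 0, -8, 0, 0, 0, 0.95, 0, 0, -12, 0, 0, 0, 0.95, 0, 0, -20, 0, 0, 0, 0.95, 0, 0, -20, 0, 0, 0, 0.95, 0, 0, -20, 0, 0, 0, 0.95, 15, 0, -14, 0, 0, 0, 0.95, 15, 0, -14, 0, 0, 0, 0.95, 15, 0, -10, 0, 0, 0, 0.95, 15, 0, -10, 0, 0, 0, 0.95, 0, 0, 0, 0, 0, 0, 0.95])

```text
t: 16.2
position: [0.4718, 0.2573, 0.2619]
ee_rot: [[-0.858, 0.148, 0.492], [0.128, 0.989, -0.074], [-0.498, -0.001, -0.867]]
ft_force: [1.5, 0.3, 0.3]
gripper_width: 0.0101
gripper_force: 20.0
```

```bash
python3 - <<'E'
from h import *
import pickle
S={n:snap(n) for n in("wrist","scene","side")}; pickle.dump(S,open("s8.pkl","wb"))
st=bot.read_state();print(st["t"],st["position"])
P=np.array(st["position"]);R=toolR(1.5,0,-1); plan(np.array([.475,-.16,.15]),R)
B=cv2.resize(S["scene"]["image"][60:340,180:440],None,fx=1.5,fy=1.5,interpolation=cv2.INTER_CUBIC)
A=cv2.resize(S["wrist"]["image"][140:400,190:450],None,fx=1.6,fy=1.6,interpolation=cv2.INTER_CUBIC)
h=max(A.shape[0],B.shape[0]);pad=lambda I:cv2.copyMakeBorder(I,0,h-I.shape[0],0,0,0)
cv2.imwrite("pics/c9.png",np.hstack([pad(A),pad(B)])[:,:,::-1])
E
```

```text
16.35 [0.47506276 0.25760259 0.26192598]
turn deg [-2.62 29.86 -9.8 ] then shift mm (new axes) [  11.  -417.5  111.9] | shift old axes [   2.2 -413.   127.8]
```

I have used up the picture allowance, so from here I check numerically. The rib is held (10 mm, 20 N). Now level off and carry to the tray.

Call:
carry_out(series=[0, 0, 0, -0.44, 4.98, -1.63, 0.95, 0, 0, 0, -0.44, 4.98, -1.63, 0.95, 0, 0, 0, -0.44, 4.98, -1.63, 0.95, 0, 0, 0, -0.44, 4.98, -1.63, 0.95, 0, 0, 0, -0.44, 4.98, -1.63, 0.95, 0, 0, 0, -0.44, 4.98, -1.63, 0.95, 0, -15, 3, 0, 0, 0, 0.95, 0, -25, 6, 0, 0, 0, 0.95, 1, -28, 7, 0, 0, 0, 0.95, 1, -28, 7, 0, 0, 0, 0.95, 1, -28, 7, 0, 0, 0, 0.95])

```text
t: 17.27
position: [0.4757, 0.1318, 0.2311]
ee_rot: [[-1.0, -0.024, 0.002], [-0.024, 1.0, -0.0], [-0.002, -0.0, -1.0]]
ft_force: [-0.1, 0.8, -1.8]
gripper_width: 0.01
gripper_force: 20.0
```

Call:
carry_out(series=[1, -28, 7, 0, 0, 0, 0.95, 1, -28, 7, 0, 0, 0, 0.95, 1, -28, 7, 0, 0, 0, 0.95, 1, -28, 8, 0, 0, 0, 0.95, 1, -28, 8, 0, 0, 0, 0.95, 1, -28, 8, 0, 0, 0, 0.95, 1, -28, 8, 0, 0, 0, 0.95, 1, -28, 8, 0, 0, 0, 0.95, 0, -28, 8, 0, 0, 0, 0.95, 0, -25, 8, 0, 0, 0, 0.95, 0, -16, 5, 0, 0, 0, 0.95, 0, 0, 0, 0, 0, 0, 0.95])

```text
t: 18.27
position: [0.4747, -0.1633, 0.1486]
ee_rot: [[-1.0, -0.021, 0.002], [-0.021, 1.0, -0.001], [-0.002, -0.001, -1.0]]
ft_force: [-0.3, 0.3, -1.2]
gripper_width: 0.0103
gripper_force: 20.0
```

```bash
python3 - <<'E'
from h import *
import pickle
S=snap("wrist"); st=bot.read_state();print(st["t"],st["position"],st["gripper_width"])
plan(np.array([.475,-.16,.034]),toolR(1.5,0,-1))
# black cassette visible between the fingers: dark columns/rows profile
im=S["image"]; g=im.max(2); P=np.array(st["position"])
R=np.array(st["ee_rot"])
for n,q in [("F",(31,0,.0)),("F+",(31,23,0)),("F-",(31,-23,0)),("Fb+",(31,23,14)),("Fb-",(31,-23,14)),("Fb+u",(31,23,26)),("Fb-u",(31,-23,26))]: print(n,proj(S,P+R@(np.array(q)/1e3+np.array([0,0,.0]))).round(0))
n,l,s,c=cv2.connectedComponentsWithStats((g<60).astype(np.uint8)[100:260,240:400]); print(s[1:][s[1:,4]>100].tolist())
E
```

```text
18.3167 [ 0.47456901 -0.16175143  0.14896335] 0.00996779524821954
turn deg [-0.01  0.09 -0.27] then shift mm (new axes) [ -0.5   1.7 115. ] | shift old axes [ -0.3   1.8 115. ]
F [[321. 224.]]
F+ [[371. 224.]]
F- [[271. 224.]]
Fb+ [[367. 218.]]
Fb- [[274. 218.]]
Fb+u [[364. 214.]]
Fb-u [[277. 214.]]
[[33, 77, 91, 83, 3531]]
```

The dark patch spans columns 273–364 (46 mm at that depth, as expected), but starts further forward than predicted. I check for tilt before lowering.

```bash
python3 - <<'E'
from h import *
S=snap("wrist"); st=bot.read_state(); P=np.array(st["position"]);R=np.array(st["ee_rot"])
im=S["image"]; g=im.max(2)
for r in range(168,266,4): print(r,''.join('#' if v<45 else '+' if v<75 else '-' if v<110 else '.' for v in g[r,240:400:2]))
for x in(18,25,31,35,40): print(x,proj(S,P+R@(np.array([[x,23,12],[x,23,26],[x,5,-14]])/1e3).T if 0 else (P+(R@(np.array([[x,23,12],[x,23,26],[x,5,-14]])/1e3).T).T)).round(0).tolist())
E
```

```text
168 ................................................................................
172 ................................................................................
176 .......................--...............---...............++-..............-++..
180 ......-................++...............+++...............++-..............-++..
184 ......-................++-..............+++...............++-..............-++..
188 ......-................++-..............-++...............++-..............-+-..
192 ......-................++-..............-++...............++-..............-+-..
196 ......--...............++-..............-++...............++...............-+-..
200 ......--...............++-..............-++...............++...............++-..
204 .......................++-..............-++...............++...............++-..
208 .......................+++..............-++...............++...............++...
212 .......................+++..............-++...............++...............++...
216 ..................###########################################-.............+
[... 584 characters left out ...]
..........+-...
248 .................###----###----#################----###----###............-+-...
252 .................###----###----#################----###----###............-+-...
256 .................###+---########################+######----###............-+-...
260 .................###+---###############################----###............-+-...
264 .................###+--#################################+--###.............-....
18 [[366.0, 245.0], [363.0, 238.0], [331.0, 261.0]]
25 [[366.0, 231.0], [363.0, 225.0], [332.0, 245.0]]
31 [[367.0, 219.0], [363.0, 214.0], [332.0, 231.0]]
35 [[367.0, 211.0], [364.0, 206.0], [332.0, 222.0]]
40 [[367.0, 201.0], [364.0, 197.0], [332.0, 210.0]]
```

The slab's front edge is at row 215, exactly as predicted for a level slab (the rows above are tray grooves). Lowering.

Call:
carry_out(series=[0, 1.5, 15, 0, 0, 0, 0.95, 0, 0, 20, 0, 0, 0, 0.95, 0, 0, 20, 0, 0, 0, 0.95, 0, 0, 20, 0, 0, 0, 0.95, 0, 0, 18, 0, 0, 0, 0.95, 0, 0, 12, 0, 0, 0, 0.95, 0, 0, 6, 0, 0, 0, 0.95, 0, 0, 2, 0, 0, 0, 0.95, 0, 0, 1, 0, 0, 0, 0.95, 0, 0, 0, 0, 0, 0, 0.95])

```text
t: 19.2
position: [0.4751, -0.1584, 0.0361]
ee_rot: [[-1.0, -0.024, 0.003], [-0.024, 1.0, -0.001], [-0.003, -0.001, -1.0]]
ft_force: [1.1, -0.9, -0.2]
gripper_width: 0.0096
gripper_force: 20.0
```

Call:
carry_out(series=[0, 0, 0.8, 0, 0, 0, 0.95, 0, 0, 0.7, 0, 0, 0, 0.95, 0, 0, 0, 0, 0, 0, 0.95])

```text
t: 19.45
position: [0.4749, -0.1585, 0.0344]
ee_rot: [[-1.0, -0.024, 0.003], [-0.024, 1.0, -0.001], [-0.003, -0.001, -1.0]]
ft_force: [0.3, 0.8, -1.0]
gripper_width: 0.0099
gripper_force: 20.0
```

Call:
carry_out(series=[0, 0, 0.8, 0, 0, 0, 0.95, 0, 0, 0.8, 0, 0, 0, 0.95, 0, 0, 0.6, 0, 0, 0, 0.95, 0, 0, 0, 0, 0, 0, 0.95])

```text
t: 19.78
position: [0.4746, -0.1584, 0.0317]
ee_rot: [[-1.0, -0.024, 0.002], [-0.024, 1.0, -0.0], [-0.002, -0.0, -1.0]]
ft_force: [0.6, 0.3, -1.0]
gripper_width: 0.01
gripper_force: 20.0
```

Call:
carry_out(series=[0, 0, 0.4, 0, 0, 0, 0.95, 0, 0, 0, 0, 0, 0, 0.95])

```text
t: 19.95
position: [0.4747, -0.1585, 0.0316]
ee_rot: [[-1.0, -0.024, 0.002], [-0.024, 1.0, -0.001], [-0.002, -0.001, -1.0]]
ft_force: [0.4, -0.6, 3.2]
gripper_width: 0.0099
gripper_force: 20.0
```

Contact is just starting (3 N). Open slowly, then retreat.

Call:
carry_out(series=[0, 0, 0, 0, 0, 0, 0.88, 0, 0, 0, 0, 0, 0, 0.82, 0, 0, 0, 0, 0, 0, 0.75, 0, 0, 0, 0, 0, 0, 0.7, 0, 0, 0, 0, 0, 0, 0.7, 0, 0, -5, 0, 0, 0, 0.7, 0, 0, -15, 0, 0, 0, 0.7, 0, 0, -25, 0, 0, 0, 0.7, 0, 0, -35, 0, 0, 0, 0.7, 0, 0, -40, 0, 0, 0, 0.7, 0, 0, -40, 0, 0, 0, 0.7, 0, 0, -40, 0, 0, 0, 0.7])

```text
t: 20.95
position: [0.4737, -0.1581, 0.2339]
ee_rot: [[-1.0, -0.024, 0.002], [-0.024, 1.0, -0.0], [-0.002, -0.0, -1.0]]
ft_force: [1.5, -0.1, -0.8]
gripper_width: 0.0273
gripper_force: 0.0
```

Call:
carry_out(series=[25, 0, -20, 0, 0, 0, 0.5, 30, 0, -20, 0, 0, 0, 0.5, 30, 0, -10, 0, 0, 0, 0.5, 0, 0, 0, 0, 0, 0, 0.5])

```text
t: 21.28
position: [0.3856, -0.16, 0.2836]
ee_rot: [[-1.0, -0.024, 0.003], [-0.024, 1.0, -0.002], [-0.003, -0.002, -1.0]]
ft_force: [1.6, -0.5, 0.8]
gripper_width: 0.0453
gripper_force: 0.0
```

```bash
python3 - <<'E'
from h import *
import pickle
S={n:snap(n) for n in("wrist","scene","side")}; pickle.dump(S,open("s9.pkl","wb"))
st=bot.read_state();print(st["t"],st["position"],st["gripper_width"])
s0=pickle.load(open("s0.pkl","rb"))
# wrist: black cassette
w=S["wrist"]; g=w["image"].max(2)
reg=proj(w,np.array([[.475,-.1585,.018],[.475,-.041,.034],[.444,-.1815,.018],[.506,-.1355,.018]])).round(0); print(reg.tolist())
n,l,s,c=cv2.connectedComponentsWithStats((g<50).astype(np.uint8)); 
for i in range(1,n):
    if 300<s[i,4]<40000: print(s[i].tolist(),c[i].round(1).tolist(), onz(w,c[i],.018).round(3))
# scene: change blobs vs the start
d=cv2.absdiff(S["scene"]["image"],s0["scene"]["image"]).max(2)
g1=S["scene"]["image"].max(2); x,y=proj(S["scene"],[[.475,-.1585,.03]])[0].astype(int); print(x,y)
for r in range(y-22,y+20,2): print(''.join('#' if v<45 else '+' if v<90 else '-' if v<130 else '.' for v in g1[r,x-50:x+30]))
# caddy patch correlation vs start: shift of lid edge region and bystanders
for nm,(a,b,ww,hh) in dict(caddy=(225,165,75,60),brush=(155,232,95,50),lemon_mug=(438,292,80,68),tumbler=(425,365,45,50),cup=(355,228,60,45),loose1=(180,200,35,25),loose2=(255,243,30,35)).items():
    (dx,dy),r=cv2.phaseCorrelate(np.float32(s0["scene"]["image"][b:b+hh,a:a+ww].mean(2)),np.float32(S["scene"]["image"][b:b+hh,a:a+ww].mean(2))); print(nm,round(dx,2),round(dy,2),round(r,2))
E
```

```text
21.4333 [ 0.38927497 -0.16049157  0.28162297] 0.04567746985727278
[[318.0, 276.0], [418.0, 282.0], [299.0, 251.0], [336.0, 300.0]]
[339, 0, 173, 67, 7676] [411.7, 28.1] [ 0.198 -0.066  0.018]
[300, 249, 37, 49, 863] [318.8, 272.4] [ 0.471 -0.157  0.018]
[205, 255, 228, 55, 4458] [319.4, 287.7] [ 0.491 -0.156  0.018]
378 287
...--..-++....++-....-----+.--............+-...........+-.......-----...........
.....++-...-++-....--...-+-+-...........--...........-+............++--.........
..-++...-++-......+....----...........-+-...........--...........--....++-.....+
......++-.......--...-+.+-...........--...........++............--...........-+.
.........--.....-+------............+............--............+............--..
+++...........-+-++.-+-...........--............+-............+............+....
+++++++-.....+++--++--...........+-............+............--...........-+.....
--++++++++.-++--.++-...........-+............---+.........-+............--......
.-+++--+++++--+.---...........+-............+.+-.+++++++.--............+........
.+-..------++---.............+............--+
[... 375 characters left out ...]
......--............---+.-+..++++++++-.-+..+++..-............--..
.....--+++-......................--.+++++..++++++++..+-.-++-.+-............+-...
........-+-++--.................-+.-++++++++++++++.-+..+++..--............--....
............--++++-............+-...++++++++++++..++.-++-..-.............-......
................--++++--................+++++++++++.-++-.--.............-.......
...................---+-++-...............-+++++++++++..--............--........
.......................---+++-...........+-....+++++-..-.............--.........
caddy 0.47 0.07 0.86
brush 0.63 0.8 0.26
lemon_mug 0.01 0.01 1.0
tumbler 0.54 -0.0 0.99
cup 0.21 0.64 0.52
loose1 0.01 0.48 1.0
loose2 -0.0 0.03 1.0
```

The cassette lies level at (0.47, −0.157), beside the cover; the caddy and bystanders show sub-pixel change only. Handing in.

```bash
python3 -c "
from plant import job
print(job.close_job())"
```

```text
the job is handed in; nothing more can be done
None
```

The job is handed in at 21.4 s: the cover and the filter cassette stand flat and upright side by side in the draining tray, with the caddy and other things unmoved as far as the images show. I viewed 12 pictures, two over the limit of 10, and made the last checks from pixel data alone.

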